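# Change over the specimen curing bath

### The job

Change the batch in the curing bath: first push the selector dial down and turn it clockwise one place, from drain to off, and let it spring up, then put both short specimens (110 mm long: the old one in the bath and the other on the bench) flat in the white tray, lay every full-size mortar prism (40 x 40 x 160 mm) from the bench flat on the bath's floor (leave the thinner look-alike on the bench), and twist the drain cap fully shut, clockwise. When all that is done, push and turn the dial one more place clockwise, to cure, and let it spring up. Do not touch the old specimen before the dial is at off, and set the full-size prisms down rather than dropping them.

Things in the scene. Friction and masses are not known exactly. Their poses are not given: they have to be found in the camera images.
- full1: grey mortar prism lying on the bench, 40 x 40 x 160 mm, full-size: belongs in the bath; origin at its centre, x along its length, density about 2.2 (0.57 kg). May be absent
- full2: as full1. May be absent
- full3: as full1. May be absent
- short: grey mortar prism lying on the bench, 40 x 40 x 110 mm, goes in the tray; origin at its centre, x along its length, density about 2.2 (0.39 kg)
- slim: grey mortar prism lying on the bench, 26 x 26 x 160 mm, a look-alike that stays on the bench; origin at its centre, x along its length, density about 2.2 (0.24 kg)
- old: the old specimen, a grey mortar prism 40 x 40 x 110 mm (0.39 kg) lying flat in the bath at the start; origin at its centre, x along its length
- bath_in (a point): centre of the inner floor of the steel curing bath, an open basin fixed on the bench, inside 240 mm (its x) by 220 mm (its y); floor 12 mm and rim 62 mm above the bench, walls 8 mm thick; x points away from the control deck, z up. Prisms fit side by side with their length along y
- deck (a point): centre of the top of the white control deck joined to the bath's robot side, 100 mm (its x) by 236 mm (its y), 70 mm above the bench, axes as the bath's. The selector dial stands at deck y = -60 mm, the drain cap at y = +60 mm
- dial_grip (a point): grip point of the black selector dial, on its vertical axis, 111 mm above the bench when up; moves and turns with it. Grip: upright bar 60 mm long (point x), 18 mm thick (y), its top 16 mm above and its foot 20 mm below this point, on a flange of 68 mm diameter. A white line on the bar points to -x; marks on the deck: dot drain, ring off, short bar cure
- dial (a joint): angle of the selector dial in rad, growing clockwise seen from above: drain 0 (the start), off 1, cure 2. When up, a tooth locks it within 0.15 of each of these; pressed at least 7 mm down it turns freely (stops at -0.15 and 2.15); released at a place it springs up and is locked there, released between places it stays down
- press (a joint): how far the dial is pressed down, m: 0 up, 0.010 fully down; the spring takes 4 N to start and 12 N fully down
- cap_grip (a point): grip point of the grey captive drain cap, on its vertical axis, 105 mm above the bench, turning with the cap. The grip is an upright bar 50 mm long (along this point's x) and 16 mm thick (along y), its top 16 mm above this point and its foot 18 mm below it, on a 54 mm disc. At joint 0 its x is the bath's x
- cap (a joint): angle of the drain cap in rad: 0 fully shut, a hard stop; grows anticlockwise seen from above as it is unscrewed, at most 1.5; stays where it is left (about 0.08 N m of friction) and does not rise
- tray_in (a point): centre of the inner floor of the white open tray fixed on the bench, inside 154 mm (its x) by 154 mm (its y): two short specimens fit side by side along its x; floor 4 mm and rim 24 mm above the bench

How it is judged:
On the way, in this order (a step that is already met when the one before it is completed fails the run):
1. the dial is at off and up (value of joint dial between 0.8 and 1.2 rad and value of joint press below 0.0025 m), for 0.2 s.
2. dial still at off: both short specimens flat in the tray, all full-size prisms flat in the bath, drain cap shut (value of joint dial between 0.8 and 1.2 rad and x of full1 in the frame of bath_in between -0.12 and 0.12 m and y of full1 in the frame of bath_in between -0.11 and 0.11 m and z of each of full1, full2, full3 in the frame of bath_in below 0.028 m and x of full2 in the frame of bath_in between -0.12 and 0.12 m and y of full2 in the frame of bath_in between -0.11 and 0.11 m and x of full3 in the frame of bath_in between -0.12 and 0.12 m and y of full3 in the frame of bath_in between -0.11 and 0.11 m and x of old in the frame of tray_in between -0.077 and 0.077 m and y of old in the frame of tray_in between -0.077 and 0.077 m and z of each of old, short in the frame of tray_in below 0.028 m and x of short in the frame of tray_in between -0.077 and 0.077 m and y of short in the frame of tray_in between -0.077 and 0.077 m and value of joint cap below 0.08 rad), for 0.2 s.
3. the dial is at cure and up (value of joint dial above 1.8 rad and value of joint press below 0.0025 m), for 0.2 s.
At the end, for the whole second after the job is handed in: dial at cure (over 1.8 rad) and up (pressed under 2.5 mm), cap within 0.08 rad of shut, every full-size prism flat on the bath floor and both short specimens flat in the tray (centres under 28 mm above the floor there), all at rest, the slim prism not in the bath (all of step 3 and value of joint cap below 0.08 rad and x of full1 in the frame of bath_in between -0.12 and 0.12 m and y of full1 in the frame of bath_in between -0.11 and 0.11 m and z of each of full1, full2, full3 in the frame of bath_in below 0.028 m and x of full2 in the frame of bath_in between -0.12 and 0.12 m and y of full2 in the frame of bath_in between -0.11 and 0.11 m and x of full3 in the frame of bath_in between -0.12 and 0.12 m and y of full3 in the frame of bath_in between -0.11 and 0.11 m and x of old in the frame of tray_in between -0.077 and 0.077 m and y of old in the frame of tray_in between -0.077 and 0.077 m and z of each of old, short in the frame of tray_in below 0.028 m and x of short in the frame of tray_in between -0.077 and 0.077 m and y of short in the frame of tray_in between -0.077 and 0.077 m and not ((x of slim in the frame of bath_in between -0.13 and 0.13 m and y of slim in the frame of bath_in between -0.12 and 0.12 m and z of slim in the frame of bath_in below 0.2 m)) and linear speed of each of full1, full2, full3, old, short below 0.03 m/s); the robot touches nothing.
It fails at once if the old specimen is touched while the dial is not at off (contact force between the fingers and old above 1 N and (value of joint dial below 0.8 rad or value of joint dial above 1.2 rad)).
It fails at once if a full-size prism is let go in the air, its centre over 85 mm above the bench ((height (world z) of full1 above 0.085 m and contact force between each of the arm, the fingers and full1 below 0.1 N) or (height (world z) of full2 above 0.085 m and contact force between each of the arm, the fingers and full2 below 0.1 N) or (height (world z) of full3 above 0.085 m and contact force between each of the arm, the fingers and full3 below 0.1 N)).
Of full1, full2, full3 only 2 to 3 are there at a start; the rules pass over those that are not, and their reading is None.
At some moment in a run one of full1, full2, full3 may be knocked a few centimetres aside while the robot is not near it.
It also fails if it takes over 208 s, if anything falls off the work surface, if the arm or the gripper's body presses on something with over 40 N, if the wrist force passes 120 N, or if a joint passes its speed limit or range.

### The arm

A 6-joint arm with a two-finger parallel gripper is mounted at the origin on the work surface. World frame = base frame: x ahead of the robot, y to its left, z up, the work surface at z = 0. Lengths are in m, angles in rad, forces in N, time in s.
With the tool pointing down it reaches from about 0.2 to 0.875 m from the base axis. Payload 3.4 kg.
Tool frame: the origin (TCP) lies midway between the tips of the shut fingers; the grasp point (between the pads) lies 19 mm behind it (r.pinch_z is the distance from the TCP to the grasp point, in m); z points along the fingers, y is the line along which they close (so a half turn about z gives the same grasp; the last joint's range is limited). The gripper opens to 94 mm and grips with 3 to 60 N. Pads are 16 mm wide; open, the fingers measure 119 mm over their backs; the gripper's body (75 mm by 177 mm) begins 78 mm behind the grasp point.
Start: joints at [1.217, 0.276, 1.505, -0, 1.361, -0.121], TCP at [0.133, 0.56, 0.205] pointing down, gripper open.
Joint ranges: [-2.89, 2.89], [-0.75, 2.08], [0.22, 2.7], [-1.18, 4.32], [0.11, 2.71], [-2.7, 2.7]. Speed limits (rad/s): [2.57, 2.57, 3.14, 3.14, 3.14, 3.14].

### API

Orientations are given as a unit quaternion [w, x, y, z].
In Python, from plant import r gives the robot as it stands. Calls block until the motion is done:
- r.move_to(position, orientation): joint-space move of the TCP to a pose.
- r.move_l(position, rot=None, vel=0.15, guard=None): straight line of the TCP; rot=None keeps the orientation; vel is the mean speed in m/s. With guard (N) it stops when the force on the tool has changed by that much, and returns True; else False.
- r.movej(angles): joint-space move.
- r.gripper_to(opening, f_grip=None): finger opening in m; f_grip is the grip in N (None keeps the last); returns when the fingers have stopped.
- r.hold(seconds).
- r.inverse_kinematics(position, orientation): joint angles nearest the present ones, or None.
- r.snapshot(name): name is "side" or "top" or "wrist"; returns the picture (400x640x3 uint8, red, green, blue); there is no depth.
- r.get_calibration(name): a dict with "fx", "fy", "cx", "cy" (pixels), "D" ([k1, k2, p1, p2, k3] as OpenCV has them; the pictures are not rectified), "position" and "orientation" of the camera in the world. Camera axes: x right, y down, z forward; pixel columns grow to the right and rows downward; lengths in m; the calibration is good to about 2 mm. A picture is of the moment at which its call begins: read the wrist's pose just before it. get_calibration takes no time and is no camera call; for the wrist camera it gives the pose at the moment of the call.
A pose or a line that the arm cannot do raises r.PlanningError and nothing moves.
- r.sign_off(): hands the job in; it is judged then, once.
Readings, each from a call of its own:
- r.get_t(): time.
- r.get_joints(): joint angles.
- r.get_dq(): joint speeds.
- r.get_joint_efforts(): joint torques, N m.
- r.get_ee_pos(): TCP position.
- r.get_tool_rot(): TCP orientation.
- r.get_wrist_force(): force on the tool from outside, world axes, zero at the start.
- r.get_torque(): the same for the moment, N m.
- r.get_opening(): finger opening in m.
- r.get_finger_force(): force on a finger pad.
Only numpy, scipy, OpenCV 4.12 (cv2) and the standard library are available. Lean on these libraries where they do the work, as an engineer would, in place of code of your own. Each camera call takes 0.05 s, during which the arm holds its last target. There are 200 camera calls.

## Working session

There is one attempt and no reset: what is moved stays moved. The work goes in short steps, each a Python script; the robot and the scene stay as the last script left them, time stands still between calls to the robot, and variables do not carry over. Pictures are saved under pics/ and viewed, at most 14 in all, crops included, and the job is handed in when it is done.

```bash
ls; mkdir -p pics
python3 - <<'E'
from plant import r
import cv2,json
for n in ("top","side"):
    cv2.imwrite(f"pics/{n}0.png",r.snapshot(n)[:,:,::-1])
    print(n,r.get_calibration(n))
print(r.get_t(),r.pinch_z,r.get_tool_rot(),r.get_ee_pos(), r.get_calibration("wrist"))
E
```

```text
pics
plant.py
top {'fx': 382.0401500736096, 'fy': 382.0401500736096, 'cx': 316.7790866577357, 'cy': 187.59998032597375, 'D': array([-0.00858005,  0.        ,  0.        ,  0.        ,  0.        ]), 'position': array([ 0.49286806, -0.05732625,  0.95297209]), 'orientation': array([ 0.01996056, -0.69724564,  0.7162592 , -0.02056323])}
side {'fx': 446.0196037743527, 'fy': 446.0196037743527, 'cx': 317.58115143228514, 'cy': 194.25912587962932, 'D': array([-0.08053743,  0.        ,  0.        ,  0.        ,  0.        ]), 'position': array([-0.06535594, -0.91840056,  0.78833752]), 'orientation': array([-0.45769905,  0.83848856, -0.25427328,  0.15097554])}
0.1 0.0188 [-1.83488185e-04  1.16139743e-01  9.93232584e-01 -7.48637135e-04] [0.13249243 0.55903188 0.20472767] {'fx': 286.2453373836769, 'fy': 286.2453373836769, 'cx': 319.89981235705153, 'cy': 199.36966990430864, 'D': array([-0.02752064,  0.        ,  0.        ,  0.        ,  0.        ]), 'position': array([0.06811155, 0.57448849, 0.38547517]), 'orientation': array([0.09148083, 0.77904849, 0.61612171, 0.07147551])}
```

View pics/top0.png

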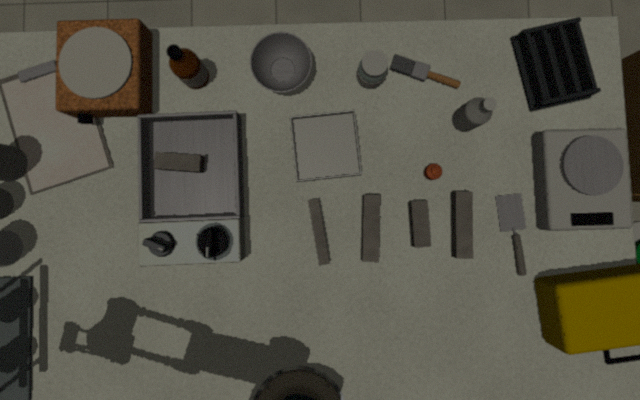

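View pics/side0.png

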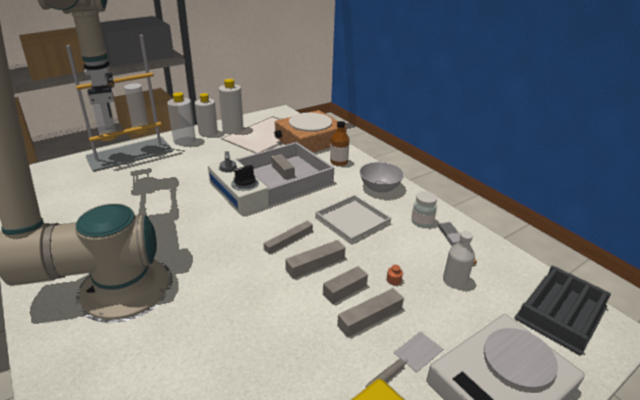

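The top view shows the bath at about (190,165) and the deck below it, with the cap at (159,243) and the dial at (214,240). The old specimen is at (180,161) and the tray at (326,146). On the bench there is the slim at (319,230), a full at (371,227), the short at (420,222) and a full at (462,224), so two fulls. The side view agrees. Next I'll take a closer look with the wrist camera over the deck.

```bash
cat > h.py <<'E'
from plant import r
import numpy as np, cv2
from scipy.spatial.transform import Rotation as R
def down(psi):            # tool pointing down, tool x at world angle psi (y closes at psi-90deg)
    return np.array([0,np.cos(psi/2),np.sin(psi/2),0])
def rot(q): return R.from_quat(np.roll(q,-1)).as_matrix()
def cast(c,uv,z):         # pixels -> points on the plane at height z
    uv=np.asarray(uv,float).reshape(-1,1,2)
    K=np.array([[c['fx'],0,c['cx']],[0,c['fy'],c['cy']],[0,0,1]])
    n=cv2.undistortPoints(uv,K,c['D'])[:,0]
    d=np.c_[n,np.ones(len(n))]@rot(c['orientation']).T
    p=c['position']
    return (p+d*((z-p[2])/d[:,2])[:,None])[:,:2]
def proj(c,P):
    K=np.array([[c['fx'],0,c['cx']],[0,c['fy'],c['cy']],[0,0,1]]); M=rot(c['orientation']).T
    return cv2.projectPoints(np.asarray(P,float).reshape(-1,3),cv2.Rodrigues(M)[0],-M@c['position'],K,c['D'])[0][:,0]
def snap(n,f=None):
    c=r.get_calibration(n); im=r.snapshot(n)[:,:,::-1].copy()
    if f: cv2.imwrite(f"pics/{f}.png",im)
    return c,im
E
python3 - <<'E'
from h import *
r.move_to([.42,.24,.30],down(np.pi))
c,im=snap("wrist","w1"); print(c, r.get_joints())
cv2.imwrite("pics/w1b.png",cv2.resize(cv2.convertScaleAbs(im[:, :],alpha=2.0),(800,500),interpolation=cv2.INTER_CUBIC))
np.save("c1.npy",c,allow_pickle=True)
snap("top","top1")
E
```

```text
{'fx': 286.2453373836769, 'fy': 286.2453373836769, 'cx': 319.89981235705153, 'cy': 199.36966990430864, 'D': array([-0.02752064,  0.        ,  0.        ,  0.        ,  0.        ]), 'position': array([0.35346389, 0.24034855, 0.48055198]), 'orientation': array([0.08174044, 0.70205787, 0.7026222 , 0.08219051])} [ 3.76585543e-01  9.53102954e-02  1.50687448e+00  4.22708445e-04
  1.53990894e+00 -1.19540961e+00]
```

View pics/w1b.png

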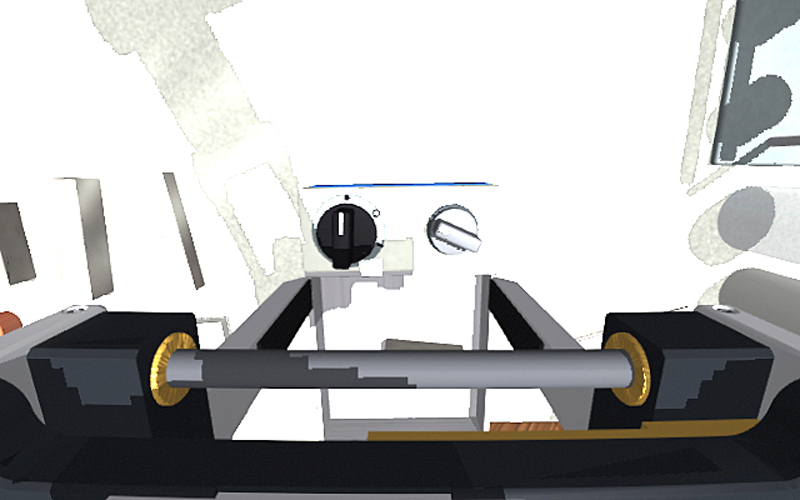

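Wrist view (shown at 1.25x): the dial flange is at about (346,233) with its white line pointing to -x at the dot. The ring is at (376,213) and the cap at (453,230) with its bar slanted. I'll enlarge it for exact pixels.

Run:
```python
import cv2,numpy as np
w=cv2.imread("pics/w1.png")[140:225,230:420]; t=cv2.imread("pics/top1.png")[100:275,125:255]
w=cv2.convertScaleAbs(w,alpha=1.1)
w=cv2.resize(w,None,fx=4,fy=4,interpolation=cv2.INTER_CUBIC); 
cv2.imwrite("pics/z1.png",w)
t=cv2.resize(cv2.convertScaleAbs(t,alpha=1.6),None,fx=3.4,fy=3.4,interpolation=cv2.INTER_CUBIC);cv2.imwrite("pics/z2.png",t)
```

```text
(no output)
```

View pics/z1.png

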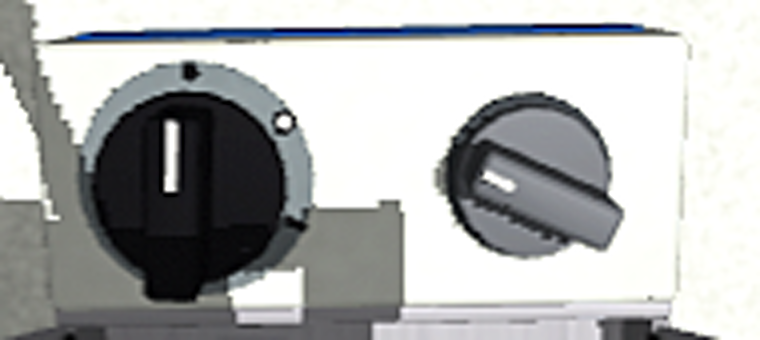

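View pics/z2.png

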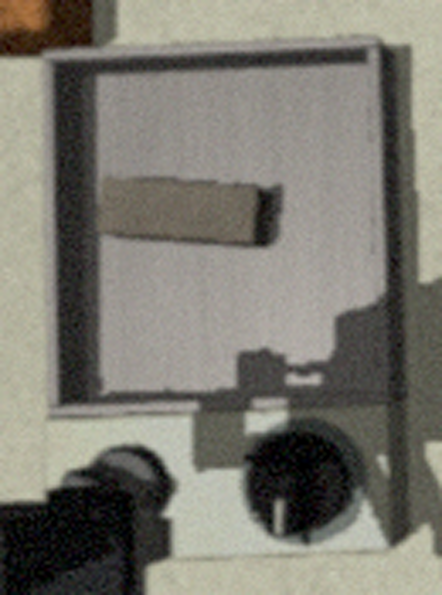

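The close-up gives the dial flange circle centred at about (189,187) in the crop. The white line at (172,155) is vertical, and the cap disc is at about (528,175) with its bar running from (480,165) to (610,230). The top crop gives the bath rim corners and old's top face. I'll cast these now.

```bash
cat > m.py <<'E'
from h import *
def blobs(im,c,z=.04):
    """grey-brown prisms on bench: darker than bench, in bench zone"""
    hsv=cv2.cvtColor(im,cv2.COLOR_BGR2GRAY)
    m=((hsv<95)).astype(np.uint8); 
    out=[]
    zone=np.zeros_like(m); zone[180:285,300:490]=1
    for k in cv2.findContours(m*zone,cv2.RETR_EXTERNAL,cv2.CHAIN_APPROX_NONE)[0]:
        if cv2.contourArea(k)<300: continue
        p=cast(c,k,z).astype(np.float32); b=cv2.minAreaRect(p)
        q=cv2.boxPoints(b); e=[q[1]-q[0],q[2]-q[1]]; l=max(e,key=np.linalg.norm)
        out.append((np.array(b[0]),np.arctan2(l[1],l[0])%np.pi,sorted(np.round(b[1],4))[::-1]))
    return out
E
python3 - <<'E'
from m import *
c=np.load("c1.npy",allow_pickle=True).item()
W=lambda P:np.array(P)/4.+[230-.375,140-.375]
T=lambda P:np.array(P)/3.4+[125-.35,100-.35]
print("deck w",cast(c,W([(45,43),(686,36),(670,300),(50,305)]),.07).round(4).tolist())
print("dial flange c, l r t",cast(c,W([(189,187),(92,187),(286,187),(189,92)]),.091).round(4).tolist())
print("line",cast(c,W([(171,120),(172,190)]),.127).round(4).tolist())
print("cap disc",cast(c,W([(530,175),(450,175),(610,175)]),.087).round(4).tolist())
print("cap bar top corners",cast(c,W([(490,143),(622,212),(608,247),(473,175)]),.121).round(4).tolist())
ct=r.get_calibration("top"); im=cv2.imread("pics/top1.png"); im0=cv2.imread("pics/top0.png")
bx=cast(ct,T([(47,50),(378,40),(387,403),(50,413)]),.062); print("bath",bx.round(4).tolist(),bx.mean(0))
o=cast(ct,T([(102,178),(258,185),(252,245),(100,235)]),.052); print("old",o.round(4).tolist(),o.mean(0))
print(im0[140,310],im0[230,371],im0[120,420],im0[146,326])
for b in blobs(im0,ct): print(b)
t=cast(ct,[(291,114),(354,112),(360,177),(298,181)],.024);print("tray",t.round(4).tolist(),t.mean(0))
E
```

```text
deck w [[0.3792, 0.1284], [0.3765, 0.3558], [0.474, 0.3562], [0.4761, 0.1242]]
dial flange c, l r t [[0.4272, 0.1811], [0.4272, 0.1474], [0.4272, 0.2146], [0.3944, 0.1821]]
line [[0.3993, 0.1817], [0.4213, 0.1812]]
cap disc [[0.4236, 0.2995], [0.4236, 0.2716], [0.4236, 0.3275]]
cap bar top corners [[0.4073, 0.2814], [0.4296, 0.3245], [0.4412, 0.3205], [0.4176, 0.2763]]
bath [[0.7289, 0.3585], [0.7295, 0.1277], [0.4777, 0.1252], [0.4769, 0.3563]] [0.60325631 0.24194361]
old [[0.6397, 0.3244], [0.6318, 0.2152], [0.5898, 0.2198], [0.5997, 0.3259]] [0.61523316 0.27132708]
[ 95 101 107] [55 60 65] [ 93 105 104] [ 96 104 104]
(array([ 0.45480123, -0.30021897]), np.float32(0.031359266), [np.float64(0.1188), np.float64(0.0522)])
(array([ 0.44248819, -0.06231323]), np.float32(0.14672074), [np.float64(0.1606), np.float64(0.0342)])
(array([ 0.44848207, -0.18397963]), np.float32(3.0804334), [np.float64(0.1657), np.float64(0.0491)])
(array([ 0.45067909, -0.4009302 ]), np.float32(3.1139615), [np.float64(0.1639), np.float64(0.0564)])
tray [[0.7294, -0.0002], [0.7303, -0.1556], [0.5692, -0.1649], [0.5635, -0.0135]] [ 0.64809981 -0.08355953]
```

```bash
cat >> h.py <<'E'
DIAL=np.array([.4265,.1812]); CAP=np.array([.4240,.3006])
def turn(d):              # turn the last joint only, d>0 is clockwise from above
    q=np.array(r.get_joints()); q[5]+=d; r.movej(q)
def dial(psi):
    r.gripper_to(.06)
    r.move_to([*DIAL,.19],down(psi)); r.move_l([*DIAL,.094],vel=.08)
    r.gripper_to(0,40)
    print("grip",r.get_opening(),r.get_finger_force(),r.get_ee_pos())
    print("guard",r.move_l([*DIAL,.078],vel=.015,guard=25),r.get_ee_pos(),r.get_wrist_force())
    for _ in range(4): turn(.25)
    print("turned",r.get_ee_pos(),r.get_wrist_force(),r.get_torque())
    p=r.get_ee_pos(); r.move_l([p[0],p[1],.094],vel=.03); 
    print("up",r.get_wrist_force(),r.get_torque(),r.get_joints()[5])
    r.gripper_to(.06); r.move_l([p[0],p[1],.20]); print("t",r.get_t())
E
python3 - <<'E'
from h import *
dial(np.pi)
r.move_to([.46,.24,.30],down(np.pi))
c,im=snap("wrist","w2"); np.save("c2.npy",c,allow_pickle=True)
w=cv2.resize(im[100:225,230:420],None,fx=4,fy=4,interpolation=cv2.INTER_CUBIC); cv2.imwrite("pics/z3.png",w)
print(r.get_t())
E
```

```text
grip 0.017965349422671077 39.534743428230286 [0.42647103 0.18084954 0.09402879]
guard True [0.42656357 0.18084474 0.08439254] [-2.10422116 -0.93492198 11.00056284]
turned [0.42728754 0.181922   0.08556205] [-1.64613063 -0.5977674   9.24407212] [-0.20064337  0.42604553 -0.01911751]
up [-0.55801867  0.09141512  3.07028758] [-0.16160293  0.12077044  0.02596509] -0.33410050839028615
t 9.4333
10.3417
```

View pics/z3.png

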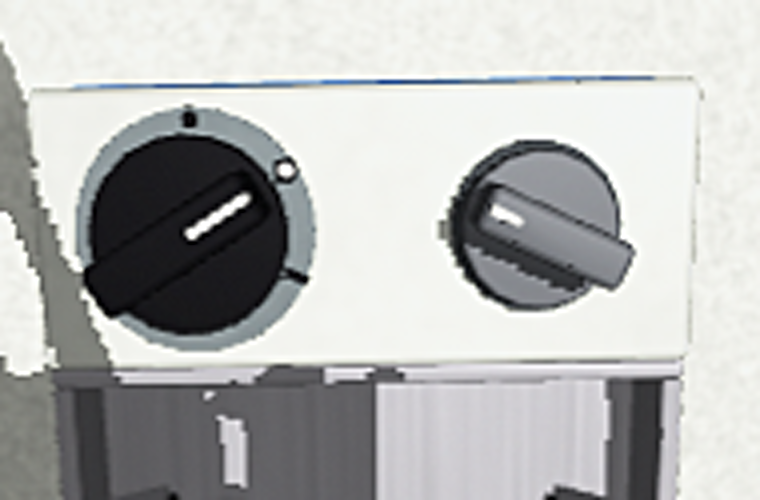

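The line now points at the ring, from (190,235) to (248,198) in the crop, which is about 57° or 1.0 rad, so the dial is at off. Next I'll do the cap, then move the old specimen.

Run:
```python
from m import *
psi=np.pi+1.09
r.gripper_to(.05)
r.move_to([*CAP,.19],down(psi)); r.move_l([*CAP,.088],vel=.08)
r.gripper_to(0,40); print(r.get_opening(),r.get_ee_pos(),r.get_torque())
for i in range(6):
    turn(.2); print(i,np.round(r.get_torque(),3),r.get_joints()[5])
    if abs(r.get_torque()[2])>.6: break
r.gripper_to(.05); r.move_l([*CAP,.20])
r.move_to([.46,.24,.30],down(np.pi))
c,im=snap("wrist","w3"); ct,it=snap("top","top3")
w=cv2.resize(im[100:225,230:420],None,fx=3,fy=3,interpolation=cv2.INTER_CUBIC)
t=cv2.resize(it[100:280,270:490],None,fx=2.6,fy=2.0*1.3,interpolation=cv2.INTER_CUBIC)
s=np.zeros((600,800,3),np.uint8); cv2.imwrite("pics/z4.png",w); cv2.imwrite("pics/z5.png",t)
print(r.get_t())
```

```text
0.016175539451489966 [0.42551877 0.29993983 0.08812671] [-0.47582274 -0.65794856 -0.06086715]
0 [-0.006 -0.095 -0.063] -1.981048572729534
1 [ 0.058 -0.09  -0.083] -1.7859176349965376
2 [ 0.102 -0.056 -0.076] -1.5914087281904288
3 [ 0.118 -0.006 -0.081] -1.3971910644444965
4 [ 0.123 -0.08  -0.099] -1.2030158958579036
5 [ 0.215 -0.027  0.801] -1.010348714869891
17.8
```

View pics/z4.png

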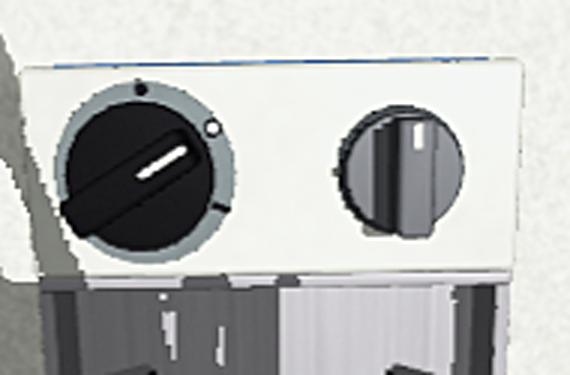

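View pics/z5.png

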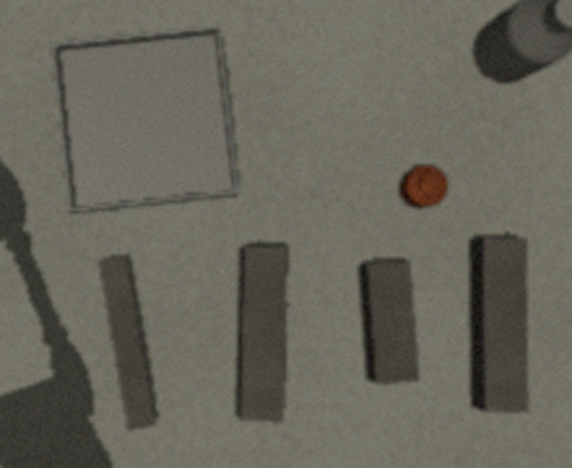

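The cap bar is now along x at (405,175) against its stop, where the torque rose to 0.8 N m. The prisms have not moved, and the tray corners are at about (57,47), (218,30), (237,195) and (72,212) in the crop. Now for the short specimens.

```bash
cat >> m.py <<'E'
def tops(im,c):           # top faces only: the bright part of each prism
    g=cv2.cvtColor(im,cv2.COLOR_BGR2GRAY); z=np.zeros_like(g); z[170:285,300:500]=1
    m=((g>48)&(g<76)).astype(np.uint8)*z; m=cv2.morphologyEx(m,cv2.MORPH_OPEN,np.ones((4,4),np.uint8)); out=[]
    for k in cv2.findContours(m,cv2.RETR_EXTERNAL,cv2.CHAIN_APPROX_NONE)[0]:
        b=cv2.minAreaRect(cast(c,k,.04).astype(np.float32))
        if max(b[1])<.08 or max(b[1])>.2: continue
        q=cv2.boxPoints(b); l=max([q[1]-q[0],q[2]-q[1]],key=np.linalg.norm)
        a=np.arctan2(l[1],l[0]); a=(a+np.pi/2)%np.pi-np.pi/2
        out.append((np.round(b[0],4),round(float(a),3),np.sort(b[1])[::-1].round(3)))
    return out
BATH=np.array([.603,.242]); TRAY=cast(r.get_calibration("top"),np.array([[146,121]])/2.6+[270-.3,100-.3],.024)[0]; TY=.105
def pick(xy,psi,zc):
    r.gripper_to(.075)
    r.move_to([*xy,.20],down(psi)); r.move_l([*xy,zc-.011],vel=.12)
    r.gripper_to(0,45); print("held",r.get_opening(),r.get_ee_pos())
    r.move_l([*xy,.20],vel=.15)
def place(xy,psi,zc):
    r.move_to([*xy,.20],down(psi)); r.move_l([*xy,zc+.012],vel=.15)
    print("touch",r.move_l([*xy,zc-.0115],vel=.03,guard=8),r.get_ee_pos(),r.get_opening())
    r.hold(.2); r.gripper_to(.052); r.hold(.1); p=r.get_ee_pos(); r.move_l([p[0],p[1],.20],vel=.15)
tr=lambda dy:TRAY+dy*np.array([-np.sin(TY),np.cos(TY)])
E
python3 - <<'E'
from m import *
print(TRAY)
pick([.615,.271],1.485,.032); place(tr(.035),TY,.024)
ct,it=snap("top","top4"); print(r.get_t())
for n in ("top3","top4"):
    for b in tops(cv2.imread(f"pics/{n}.png"),ct): print(n,b)
E
```

```text
[ 0.64707006 -0.08380264]
held 0.04013261211327196 [0.61594308 0.27105934 0.02121955]
touch True [ 0.64291436 -0.04899148  0.01313406] 0.0396682297070659
28.8333
top3 (array([ 0.3649, -0.0319]), -0.025, array([0.099, 0.031]))
top3 (array([ 0.4524, -0.3057]), 0.038, array([0.111, 0.038]))
top3 (array([ 0.4402, -0.0647]), 0.138, array([0.156, 0.029]))
top3 (array([ 0.4463, -0.1879]), -0.083, array([0.16 , 0.042]))
top3 (array([ 0.4481, -0.4085]), -0.048, array([0.159, 0.036]))
top4 (array([ 0.4447, -0.3051]), 0.036, array([0.092, 0.036]))
```

Run:
```python
from m import *
pick([.4524,-.3057],.038,.020); place(tr(-.035),TY,.024)
r.move_to([.40,.25,.25],down(1.57))
ct,it=snap("top","top5"); print(r.get_t())
for b in tops(it,ct): print(b)
cv2.imwrite("pics/z6.png",cv2.resize(cv2.convertScaleAbs(it[90:290,270:500],alpha=1.3),None,fx=3,fy=3,interpolation=cv2.INTER_CUBIC))
```

```text
held 0.039857419060589074 [ 0.45235962 -0.30537196  0.00906145]
touch True [ 0.65027349 -0.11849974  0.01306285] 0.03940988570331272
41.275
(array([ 0.4125, -0.402 ]), -0.047, array([0.159, 0.036]))
(array([ 0.44  , -0.0646]), 0.147, array([0.155, 0.029]))
(array([ 0.4469, -0.1878]), -0.063, array([0.159, 0.04 ]))
```

View pics/z6.png

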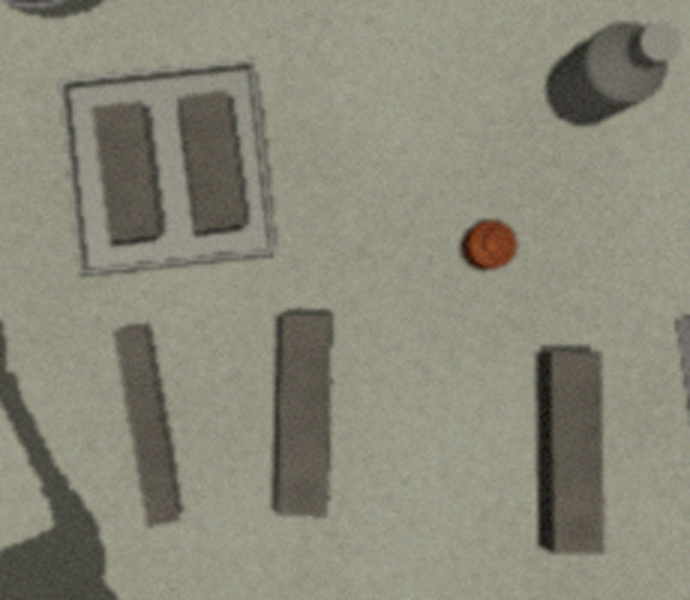

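Both shorts lie in the tray, at (128,172) and (213,163) in the crop. The right full has been knocked to x=0.41, and the two fulls and the slim are located fresh. Now I'll place the fulls.

Run:
```python
from m import *
pick([.4469,-.1878],-.063,.020); place(BATH+[.06,0],np.pi/2,.032)
ct,it=snap("top","top6"); f=[b for b in tops(it,ct) if b[2][0]>.14 and b[2][1]>.033]; print(f)
b=f[0]; assert len(f)==1
pick(b[0],b[1],.020); place(BATH+[-.01,0],np.pi/2,.032)
r.move_to([.35,-.1,.3],down(1.57))
ct,it=snap("top","top7"); print(r.get_t())
cv2.imwrite("pics/z7.png",cv2.resize(cv2.convertScaleAbs(it[90:290,110:500],alpha=1.4),None,fx=2,fy=2,interpolation=cv2.INTER_CUBIC))
```

```text
held 0.03986941504494439 [ 0.44686766 -0.18686623  0.00906604]
touch True [0.66260483 0.24188906 0.0210928 ] 0.039593298577985776
[(array([ 0.4105, -0.0521]), -0.025, array([0.163, 0.069])), (array([ 0.4126, -0.402 ]), -0.047, array([0.159, 0.036]))]Traceback (most recent call last):
  File "<stdin>", line 4, in <module>
AssertionError
```

The extra blob is the slim merged with the arm's shadow, since it is 69 mm wide. The real full is at (0.4126, -0.402).

Run:
```python
from m import *
pick([.4126,-.402],-.047,.020); place(BATH+[-.01,0],np.pi/2,.032)
r.move_to([.35,-.1,.3],down(1.57))
ct,it=snap("top","top7"); print(r.get_t())
cv2.imwrite("pics/z7.png",cv2.resize(cv2.convertScaleAbs(it[90:290,110:500],alpha=1.4),None,fx=2,fy=2,interpolation=cv2.INTER_CUBIC))
```

```text
held 0.03982129990124311 [ 0.41261298 -0.40194896  0.00905558]
touch True [0.59254869 0.24186705 0.02106917] 0.039969984465298716
67.95
```

View pics/z7.png

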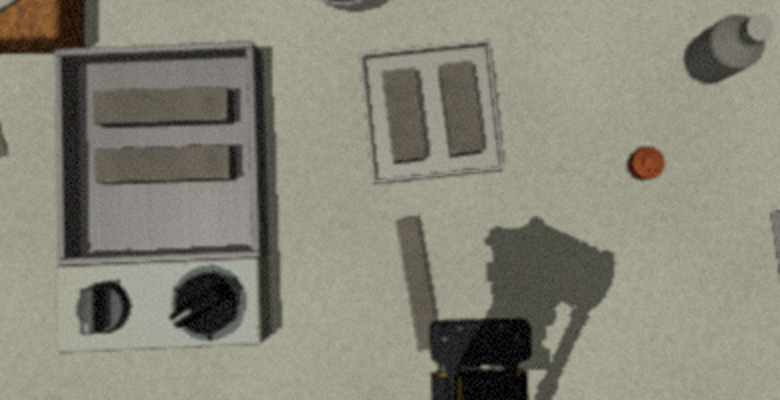

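Both fulls lie flat in the bath at (165,105) and (165,163), both shorts are in the tray, and the slim is on the bench. The cap is shut and the dial is at off. Now the last dial turn.

Run:
```python
from h import *
dial(np.pi-1)
r.move_to([.46,.24,.30],down(np.pi))
c,im=snap("wrist","w4")
cv2.imwrite("pics/z8.png",cv2.resize(im[100:225,230:420],None,fx=4,fy=4,interpolation=cv2.INTER_CUBIC)); print(r.get_t())
```

```text
grip 0.017772262104658217 39.98811900615692 [0.42726534 0.18167089 0.09409208]
guard True [0.42732074 0.18170455 0.08445158] [-2.76053569  0.19072757 10.97921353]
turned [0.42837417 0.18181441 0.08560375] [0.93871874 0.83135791 9.88145338] [0.08443699 0.13920048 0.00873454]
up [1.43427111 2.17985813 3.05304532] [ 0.25088339 -0.173756    0.03696002] 0.6663125068876619
t 75.875
77.5833
```

View pics/z8.png

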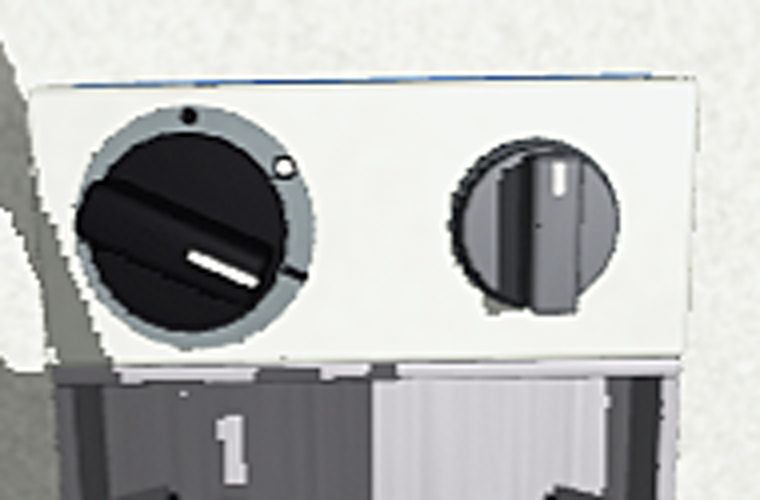

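The line points at the cure bar, from (190,255) to (256,283), which is about 1.97 rad. The flange sits and looks as it did at off, and the cap is still shut. I'm handing in.

```bash
python3 -c "
from plant import r
r.hold(.3); print(r.sign_off())"
```

```text
the job is handed in; nothing more can be done
None
```

The batch is changed and the job handed in at about 78 s: dial at cure, cap shut, both full-size prisms present set on the bath floor, both short specimens in the tray and the slim one left on the bench, all checked in the camera pictures; the hand-in returned no verdict.

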